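Slide the aluminium plate out over the riser's end

TASK

With the fingertips, push the bare aluminium plate along the riser shelf, square and up against the shelf's back lip, until about a third of its length sticks out past the end of the shelf that is next to the green kit tray, so that somebody can take it there by its edge. Slide it only, never lifting it, and leave it lying flat on the shelf; the jar, the heatsink, the tray and the breadboard trainer stay where they are.

Things in the scene. Friction and masses are not known exactly. Their poses are not given: they have to be found in the camera images.
- riser: Fixed low bench riser: pale wood board on grey end panels, blue drawers beneath. Board 200 mm deep (its x) by 440 mm long (its y), upper surface 90 mm above the bench. Origin at bench level under the board's middle. A dark steel lip 12 mm higher than the board runs along the far long edge, its inner face at x = +90 mm. The short ends (y = +-220 mm) and the near edge are open. Place and yaw vary.
- plate: Loose bare aluminium plate with small drilled holes, lying flat on the riser: 110 mm wide (its x), 160 mm long (its y), 5 mm thick, about 0.24 kg (varies). Origin at the centre of its underside. Starts around the board's middle, up to 0.2 rad askew, its y roughly along the riser's y, its centre 20 to 45 mm short of riser x = +35 mm, where it is against the lip. Held by friction only.
- tray: Loose green plastic kit tray with a few parts in it, 180 x 130 mm, 42 mm high, standing on the bench beyond one short end of the riser (either end; the sign of its y in the riser's frame tells which). Origin at the centre of its underside. The plate is to stick out at this end. Stays where it is.
- trainer: Loose black breadboard trainer with a white breadboard and a row of orange binding posts, 180 x 130 mm, 56 mm high, standing on the bench beyond the other short end of the riser. Origin at the centre of its underside. Stays where it is.
- jar: Small brown glass jar of screws with a black cap, 36 mm across, 45 mm high, loose, standing on the riser at one of its near corners (about riser x = -75 mm, y = +185 or -185 mm). Origin at the centre of its underside. Stays where it is.
- heatsink: Small black finned heatsink, 38 x 40 mm, 26 mm high, loose, standing on the riser at the other near corner. Origin at the centre of its underside. Stays where it is.
Mind the look-alikes: they are no part of the job. Of the things like the plate, leave any that is pink or red; of the rest the larger one is meant.

How it is judged (in metres and radians):
At the end, for the whole second after the job is handed in: The plate lies flat and still on the riser's board, its long far edge against the lip (within 6 mm, and within 0.06 rad of parallel), and 35 to 70 mm of its 160 mm length sticks out past the board's end on the green tray's side (((y of tray in the frame of riser above 0 m and y of plate in the frame of riser between 0.175 and 0.21 m) or (y of tray in the frame of riser below 0 m and y of plate in the frame of riser between -0.21 and -0.175 m)) and x of plate in the frame of riser above 0.029 m and angle between the y axis of plate and the y axis of riser, either way round below 0.06 rad and height (world z) of plate between 0.086 and 0.094 m and angle between plate's own z axis and vertical below 0.05 rad and linear speed of plate below 0.01 m/s and angular speed of plate below 0.1 rad/s); the robot touches nothing.
It fails at once if the plate is lifted, tipped up or dropped off the riser (height (world z) of plate above 0.102 m or height (world z) of plate below 0.075 m or angle between plate's own z axis and vertical above 0.2 rad).
It fails at once if the jar, heatsink, tray or trainer is moved by more than 15 mm or tipped over (distance of any of jar, heatsink, tray, trainer from where it was at the start of the episode above 0.015 m or angle between any of jar, heatsink, tray, trainer's own z axis and vertical above 0.3 rad).
It also fails if it takes over 58 s, if anything falls off the work surface, if the arm or the gripper's body presses on something with over 40 N, if the wrist force passes 120 N, or if a joint passes its speed limit or range.

ROBOT

A 6-joint arm with a two-finger parallel gripper is mounted at the origin on the work surface. World frame = base frame: x ahead of the robot, y to its left, z up, the work surface at z = 0. Lengths are in mm, angles in degrees, forces in N, time in s.
With the tool pointing down it reaches from about 300 to 850 mm from the base axis. Payload 4.2 kg.
Tool frame: the origin (TCP) lies at the very end of the fingers, on their centre line; the grasp point (between the pads) lies env.pinch_z behind it (env.pinch_z is the distance from the TCP to the grasp point, in mm); z points along the fingers, y is the line along which they close (so a half turn about z gives the same grasp; the last joint's range is limited). The gripper opens to 91 mm and grips with 3 to 60 N. Pads are 32 mm wide; open, the fingers measure 118 mm over their backs; the gripper's body (76 mm by 178 mm) begins 60 mm behind the grasp point.
Start: joints at [-68.354, 18.312, 89.639, -0, 72.044, -1.146], TCP at [222.754, -530.117, 213.976] pointing down, gripper open.
Joint ranges: [-177.97, 177.97], [-48.28, 115.42], [12.27, 149.76], [-77.06, 257.06], [2.81, 150.46], [-146.56, 146.56]. Speed limits (degrees/s): [147.25, 147.25, 180, 180, 180, 180].

INTERFACE

Orientations are given as [roll, pitch, yaw] about the fixed x, y, z axes, in that order (R = Rz(yaw) Ry(pitch) Rx(roll)).
In Python, from workcell import state, vision, job_done, env gives the robot as it stands.
- The arm moves only by the tool servo_tool, never from a script. Its argument "rows" is a list of rows, each a list of 5 numbers: the shift along the tool's x, y, z scaled (see below), then the turn about the tool's z scaled (see below), then the opening, from 0 (shut) to 1 (fully open). A call has 1 to 20 rows; each row is the pose to reach, as a shift and turn from the pose commanded when the call began, along the tool's axes at that moment; what a row does not reach only later rows make up. The controller multiplies each number of a shift by 200 mm and each number of a turn by 90 degrees. A row lasts 1/12 s, in which the tool goes at most 41.7 mm and 7.16 degrees, less where a joint would pass 70% of its speed; a pose out of reach is approached as far as the arm can. A call with a number of a shift or a turn outside -1 to 1 is refused whole. A call with a gripper value outside its range is refused whole. The fingers move at their own pace and stop on an object; "force" is the grip in N (left out, the last holds). Time passes only in rows, so rows that repeat a pose let the fingers close. It gives the time, the measured TCP pose, the force, the opening and the grip force at its end, in the units of the state.
- state(): the state, without advancing time (a new reading comes with each control period).
- vision.grab_frame(name): name is "scene" or "side" or "wrist"; returns the picture (480x640x3 uint8, red, green, blue); there is no depth.
- vision.camera_info(name): a dict with "vertical_fov" (degrees; the focal length in pixels is half the picture's height over the tangent of half this angle, whatever the lens; pixels are square), "cx", "cy" (the principal point, pixels), "T" (4x4, takes a point from camera to world coordinates). Camera axes: x right, y up, looking along -z (the intrinsics and any distortion apply to the point x, -y, -z); pixel columns grow to the right and rows downward; lengths in mm; the calibration is good to about 2 mm. A picture is of the moment at which its call begins: read the wrist's pose just before it. camera_info takes no time and is no camera call; for the wrist camera it gives the pose at the moment of the call.
- job_done(): hands the job in; it is judged then, once.
The state is a dict: "time_s": time; "qpos": joint angles; "qvel": joint speeds; "effort": joint torques, N m; "ee_pos": TCP position; "ee_rot": TCP orientation; "force": force on the tool from outside, world axes, zero at the start; "torque": the same for the moment, N m; "gripper_width": finger opening in mm; "gripper_force": force on a finger pad.
Only numpy, scipy, OpenCV 4.12 (cv2) and the standard library are available. Lean on these libraries where they do the work, as an engineer would, in place of code of your own. Each camera call takes 0.05 s, during which the arm holds its last target. There are 200 camera calls.

## Working session

There is one attempt and no reset: what is moved stays moved. The work goes in short steps, Python scripts to look and compute and a tool call to move; the robot and the scene stay as the last step left them, time stands still between calls to the robot, and variables do not carry over. Pictures are saved under pics/ and viewed, at most 10 in all, crops included, and the job is handed in when it is done.

Besides the shell and the picture viewer there is one more tool, called after "Call:" by a JSON object that holds its "name" and its "arguments", one argument or row to a line. servo_tool: Moves the arm, as the interface text tells. Its arguments: {"type":"object","properties":{"rows":{"type":"array"},"force":{"type":"number"}},"required":["rows"]}

```bash
mkdir -p pics; cat > h.py <<'E'
import numpy as np,cv2
from workcell import state,vision,job_done,env
def ray(n,px,info=None):
    i=info or vision.camera_info(n);f=240/np.tan(np.radians(i['vertical_fov'])/2)
    T=np.array(i['T']);px=np.atleast_2d(px).astype(float)
    d=np.c_[(px[:,0]-i['cx'])/f,-(px[:,1]-i['cy'])/f,-np.ones(len(px))]
    return T[:3,3],d@T[:3,:3].T
def toplane(n,px,z,info=None):
    o,d=ray(n,px,info);return o+d*((z-o[2])/d[:,2])[:,None]
def proj(n,P):
    i=vision.camera_info(n);f=240/np.tan(np.radians(i['vertical_fov'])/2);T=np.array(i['T'])
    c=(np.atleast_2d(P)-T[:3,3])@T[:3,:3];return np.c_[i['cx']+f*c[:,0]/-c[:,2],i['cy']-f*c[:,1]/-c[:,2]]
E
python3 - <<'E'
from h import *
for n in("scene","side"):
    cv2.imwrite(f"pics/{n}0.png",vision.grab_frame(n)[:,:,::-1]);print(n,{k:np.round(v,2).tolist() for k,v in vision.camera_info(n).items() if k not in("name",) and not isinstance(v,str)})
s=state();print(s["ee_pos"],s["ee_rot"],env.pinch_z,s["time_s"])
E
```

```text
scene {'vertical_fov': 46.28, 'cx': 322.01, 'cy': 247.69, 'T': [[-0.37, -0.67, 0.64, 1225.64], [0.93, -0.26, 0.26, 306.87], [-0.0, 0.69, 0.72, 902.49], [0.0, 0.0, 0.0, 1.0]]}
side {'vertical_fov': 46.62, 'cx': 315.48, 'cy': 241.66, 'T': [[-1.0, -0.01, -0.03, 460.63], [-0.02, -0.48, 0.88, 1017.3], [-0.02, 0.88, 0.48, 663.1], [0.0, 0.0, 0.0, 1.0]]}
[ 222.57294657 -529.70576006  213.22079359] [-1.79911784e+02 -7.48563159e-04  2.27917620e+01] 18.8 0.1
```

View pics/scene0.png

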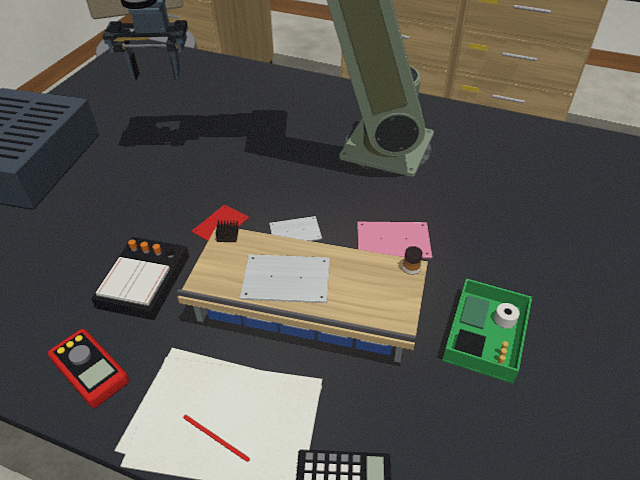

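View pics/side0.png

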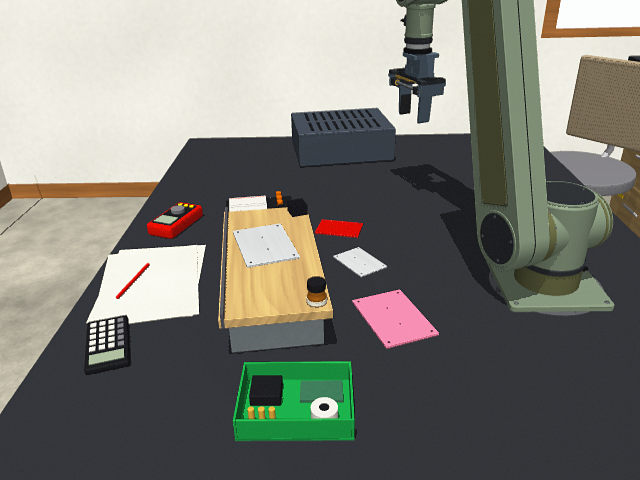

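The scene view shows four plate-like things: a bare plate on the riser (286,278), a small grey plate on the bench (296,229), a pink one (395,239) and a red one (220,222). The bare plate on the riser fits: it is not pink or red, and it is larger than the other grey one. The tray is at (490,330), the jar at (412,260), the heatsink at (227,232) and the trainer at (140,277).

```bash
python3 - <<'E'
from h import *
im=cv2.imread("pics/scene0.png");hsv=cv2.cvtColor(im,cv2.COLOR_BGR2HSV)
def big(m,roi):
    k=np.zeros_like(m);x0,y0,x1,y1=roi;k[y0:y1,x0:x1]=m[y0:y1,x0:x1]
    c=max(cv2.findContours(k,cv2.RETR_EXTERNAL,cv2.CHAIN_APPROX_NONE)[0],key=cv2.contourArea);return c
wood=cv2.inRange(hsv,(8,50,90),(25,200,255));pl=cv2.inRange(hsv,(0,0,120),(180,45,255))
bw=big(wood,(170,220,440,345));bp=big(pl,(235,250,335,305))
q=cv2.approxPolyDP(cv2.convexHull(bw),6,True)[:,0];print("wood px",q.tolist())
print(np.round(toplane("scene",q,90)[:,:2]).tolist())
P=toplane("scene",bp[:,0],95)[:,:2].astype(np.float32);r=cv2.minAreaRect(P);print("plate",r,np.round(cv2.boxPoints(r)).tolist())
B=cv2.boxPoints(r)
cr=im.copy();cv2.polylines(cr,[q.reshape(-1,1,2)],True,(0,255,0),1)
cv2.polylines(cr,[np.int32(proj("scene",np.c_[B,np.full(4,95)])).reshape(-1,1,2)],True,(0,0,255),1)
cv2.imwrite("pics/crop0.png",cv2.resize(cr[200:365,170:440],None,fx=2.9,fy=2.9))
E
```

```text
wood px [[181, 289], [216, 227], [427, 261], [415, 335]]
[[698.0, -194.0], [526.0, -215.0], [458.0, 218.0], [637.0, 242.0]]
plate ((602.469970703125, -20.571990966796875), (113.48739624023438, 161.0232391357422), 18.5325984954834) [[523.0, 38.0], [574.0, -115.0], [682.0, -79.0], [631.0, 74.0]]
```

View pics/crop0.png

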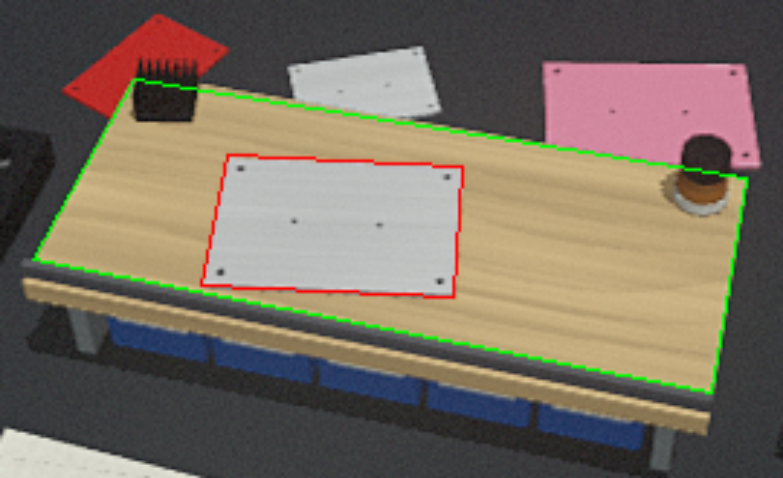

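The crop confirms it: the outlined quad is the bare grey plate with drilled holes on the wood, at about 10° relative to the riser. Next I refine the riser frame and get targets for the moves.

```bash
cat >> h.py <<'E'
def board(im,n,roi):
    hsv=cv2.cvtColor(im,cv2.COLOR_BGR2HSV);m=cv2.inRange(hsv,(8,50,90),(25,200,255));k=np.zeros_like(m);x0,y0,x1,y1=roi;k[y0:y1,x0:x1]=m[y0:y1,x0:x1]
    return max(cv2.findContours(k,cv2.RETR_EXTERNAL,cv2.CHAIN_APPROX_NONE)[0],key=cv2.contourArea)[:,0]
E
python3 - <<'E'
from h import *
im=cv2.imread("pics/scene0.png")
W=toplane("scene",board(im,"scene",(170,220,440,345)),90)[:,:2]
C=np.array([591,16.]);a=np.radians(8.4)
for it in range(3):
    ex=np.array([np.cos(a),np.sin(a)]);ey=np.array([-ex[1],ex[0]]);L=np.c_[(W-C)@ex,(W-C)@ey]
    n=L[(abs(L[:,0]+100)<8)&(L[:,1]>-140)&(L[:,1]<120)];f=L[(abs(L[:,0]-80)<14)&(abs(L[:,1])<180)]
    p=L[(abs(L[:,1]-220)<9)&(L[:,0]>-30)&(L[:,0]<70)];m=L[(abs(L[:,1]+220)<9)&(L[:,0]>-50)&(L[:,0]<70)]
    fn=np.polyfit(n[:,1],n[:,0],1);ff=np.polyfit(f[:,1],f[:,0],1)
    a-=np.arctan((fn[0]+ff[0])/2);dx=np.median(n[:,0])+100;dy=(np.median(p[:,1])+np.median(m[:,1]))/2
    C=C+dx*ex+dy*ey;print(np.degrees(a),C,fn,ff,np.median(p[:,1]),np.median(m[:,1]),len(n),len(f))
ex=np.array([np.cos(a),np.sin(a)]);ey=np.array([-ex[1],ex[0]])
pc=np.array([602.5,-20.6])-C;print("plate in riser",pc@ex,pc@ey,18.53-np.degrees(a))
for x,y in((523,38),(574,-115)):
    d=np.array([x,y])-C;print(d@ex,d@ey)
E
```

```text
7.957776147963969 [588.73139696  13.87097563] [ 7.16970388e-03 -1.02511365e+02] [8.26712715e-03 7.69789050e+01] 218.06421887046383 -221.61377988583712 124 191
7.958031527736108 [588.72836001  14.04465402] [-5.46280520e-04 -9.99789289e+01] [5.37366085e-04 7.95116023e+01] 220.0313670685399 -219.6865143066771 124 191
7.95803155222273 [588.72846676  14.04461669] [-5.41823987e-04 -1.00000060e+02] [5.41823133e-04 7.94906583e+01] 219.8588551207337 -219.85895862288947 124 191
plate in riser 8.842442216744875 -36.21761738456355 10.571968447777271
-61.77891707169316 32.8246422268755
-32.45255884952473 -125.76276179193383
```

Call:
{"name": "servo_tool", "arguments": {
  "rows": [
    [0.2,-0.15,0,0,1],
    [0.4,-0.3,0,0,1],
    [0.6,-0.45,0,0,1],
    [0.76,-0.575,0,0,1],
    [0.76,-0.575,0,0,1]
  ]
}}

```text
time_s: 0.52
ee_pos: [319.1, -361.6, 213.6]
ee_rot: [-179.9, -0.0, 22.9]
force: [0.3, 0.4, 0.3]
gripper_width: 91.4
gripper_force: 0.0
```

Call:
{"name": "servo_tool", "arguments": {
  "rows": [
    [0.2,-0.15,0,0,1],
    [0.4,-0.3,0,0,1],
    [0.6,-0.45,0,0,1],
    [0.76,-0.575,0,0,1],
    [0.76,-0.575,0,0,1]
  ]
}}

```text
time_s: 0.93
ee_pos: [414.9, -196.9, 213.8]
ee_rot: [-179.9, -0.0, 22.9]
force: [0.9, 0.1, -0.2]
gripper_width: 91.0
gripper_force: 0.0
```

Call:
{"name": "servo_tool", "arguments": {
  "rows": [
    [0.2,-0.15,0,0.05,1],
    [0.4,-0.3,0,0.1,1],
    [0.6,-0.45,0,0.165,1],
    [0.76,-0.575,0,0.165,1],
    [0.76,-0.575,0,0.165,1],
    [0.76,-0.575,0,0.165,1]
  ]
}}

```text
time_s: 1.43
ee_pos: [511.4, -31.4, 213.4]
ee_rot: [-179.9, -0.0, 8.2]
force: [-0.0, -0.9, 0.5]
gripper_width: 91.2
gripper_force: 0.0
```

Call:
{"name": "servo_tool", "arguments": {
  "rows": [
    [-0.025,0.01,0.1,0,1],
    [-0.025,0.01,0.25,0,1],
    [-0.025,0.01,0.4,0,1],
    [-0.025,0.01,0.5,0,1],
    [-0.025,0.01,0.53,0,1],
    [-0.025,0.01,0.53,0,1]
  ]
}}

```text
time_s: 1.93
ee_pos: [503.3, -38.5, 106.4]
ee_rot: [-180.0, 0.2, 7.9]
force: [0.9, -0.1, -0.1]
gripper_width: 90.9
gripper_force: 0.0
```

```bash
python3 - <<'E'
from h import *
a=vision.grab_frame("scene")[190:350,170:440];b=vision.grab_frame("wrist")
print(state()["ee_pos"])
cv2.imwrite("pics/c1.png",np.vstack([cv2.resize(a,(520,308)),cv2.resize(b,(384,288))[:, :].repeat(1,0) if 0 else cv2.copyMakeBorder(cv2.resize(b,(384,288)),0,0,0,136,cv2.BORDER_CONSTANT)])[:,:,::-1])
E
```

```text
[505.50002511 -38.52042065 108.85393588]
```

View pics/c1.png

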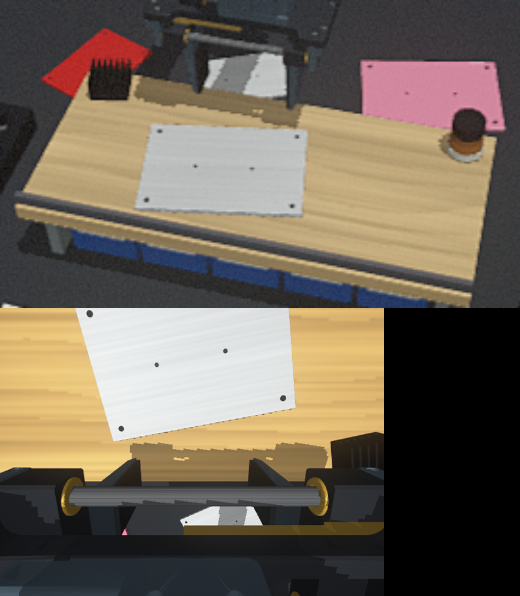

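The picture shows both fingers behind the plate's near edge on clear wood, away from the heatsink and jar. I'll lower and push towards the lip.

Call:
{"name": "servo_tool", "arguments": {
  "rows": [
    [0,0,0.04,0,1],
    [0,0,0.07,0,1],
    [0,0,0.078,0,1],
    [0,0,0.078,0,1],
    [0,0,0.078,0,1]
  ]
}}

```text
time_s: 2.45
ee_pos: [504.9, -38.1, 92.5]
ee_rot: [180.0, -0.0, 7.9]
force: [0.2, -0.6, -0.7]
gripper_width: 91.6
gripper_force: 0.0
```

Call:
{"name": "servo_tool", "arguments": {
  "rows": [
    [0.02,0,0,0,1],
    [0.04,0,0,0,1],
    [0.06,0,0,0,1],
    [0.08,0,0,0,1],
    [0.1,0,0,0,1],
    [0.12,0,0,0,1],
    [0.14,0,0,0,1],
    [0.16,0,0,0,1],
    [0.18,0,0,0,1],
    [0.2,0,0,0,1],
    [0.22,0,0,0,1],
    [0.22,0,0,0,1]
  ]
}}

```text
time_s: 3.45
ee_pos: [549.8, -32.0, 92.4]
ee_rot: [180.0, -0.1, 7.9]
force: [0.6, 0.6, 0.7]
gripper_width: 91.0
gripper_force: 0.0
```

Call:
{"name": "servo_tool", "arguments": {
  "rows": [
    [0.01,0,0,0,1],
    [0.02,0,0,0,1],
    [0.03,0,0,0,1],
    [0.035,0,0,0,1],
    [0.04,0,0,0,1],
    [0.04,0,0,0,1]
  ]
}}

```text
time_s: 3.95
ee_pos: [555.3, -31.1, 92.2]
ee_rot: [180.0, 0.1, 7.9]
force: [-5.1, -0.8, 2.4]
gripper_width: 91.1
gripper_force: 2.3
```

```bash
cat >> h.py <<'E'
C=np.array([588.73,14.04]);YAW=7.96;_a=np.radians(YAW);EX=np.array([np.cos(_a),np.sin(_a)]);EY=np.array([-EX[1],EX[0]])
def riser(p): d=np.asarray(p)[...,:2]-C; return np.stack([d@EX,d@EY],-1)
def plate(im,save=None):
    hsv=cv2.cvtColor(im,cv2.COLOR_RGB2HSV);m=cv2.inRange(hsv,(0,0,110),(180,45,255));h,w=m.shape
    U,V=np.meshgrid(range(w),range(h));G=riser(toplane("scene",np.c_[U.ravel(),V.ravel()],95)).reshape(h,w,2)
    m[(G[...,0]<-72)|(G[...,0]>92)|(abs(G[...,1])>310)]=0
    m=cv2.morphologyEx(m,cv2.MORPH_OPEN,np.ones((3,3)))
    c=max(cv2.findContours(m,cv2.RETR_EXTERNAL,cv2.CHAIN_APPROX_NONE)[0],key=cv2.contourArea)[:,0]
    r=cv2.minAreaRect(riser(toplane("scene",c,95)).astype(np.float32));print("plate riser",np.round(r[0],1),np.round(r[1],1),round(r[2],2))
    if save: cv2.imwrite(save,cv2.resize(im[190:400,170:540],None,fx=2.1,fy=2.1)[:,:,::-1])
E
python3 - <<'E'
from h import *
s=state();print(riser(s["ee_pos"]),s["ee_pos"],s["force"])
plate(vision.grab_frame("scene"),"pics/c2.png")
E
```

```text
[-39.31393442 -40.10795104] [555.34907421 -31.12577211  92.24046503] [-5.13257968 -0.7816415   2.36118253]
plate riser [ 31.8 -47.7] [161.5 106.7] 89.97
```

View pics/c2.png

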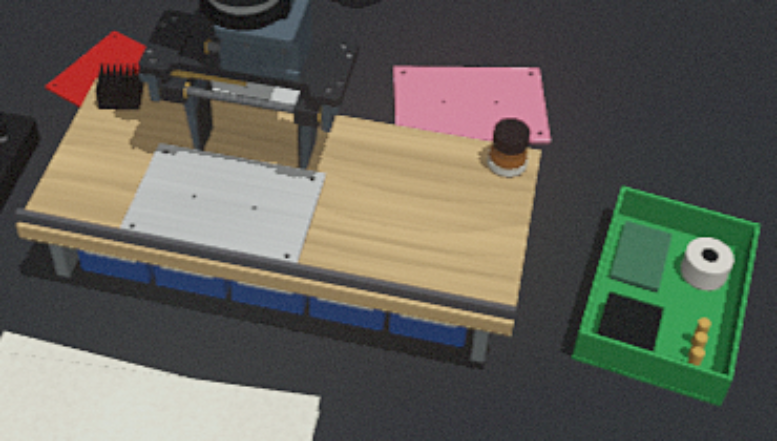

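The plate is now parallel and near the lip. I'll nudge it to confirm contact, then back off and rise.

Call:
{"name": "servo_tool", "arguments": {
  "rows": [
    [0.01,0,0,0,1],
    [0.015,0,0,0,1],
    [0.015,0,0,0,1],
    [0.015,0,0,0,1]
  ]
}}

```text
time_s: 4.33
ee_pos: [555.6, -31.1, 92.1]
ee_rot: [-180.0, 0.5, 8.0]
force: [-10.9, -3.0, 6.9]
gripper_width: 91.1
gripper_force: 5.4
```

Call:
{"name": "servo_tool", "arguments": {
  "rows": [
    [-0.05,0,0,0,1],
    [-0.1,0,0,0,1],
    [-0.1,0,-0.15,0,1],
    [-0.1,0,-0.3,0,0.55],
    [0,0.15,-0.3,-0.08,0.55],
    [0.1,0.3,-0.3,-0.16,0.55],
    [0.2,0.45,-0.3,-0.24,0.55],
    [0.3,0.6,-0.3,-0.32,0.55],
    [0.35,0.6,-0.3,-0.4,0.55],
    [0.35,0.6,-0.3,-0.48,0.55],
    [0.35,0.6,-0.3,-0.56,0.55],
    [0.35,0.6,-0.3,-0.64,0.55],
    [0.35,0.6,-0.3,-0.72,0.55],
    [0.35,0.6,-0.3,-0.8,0.55],
    [0.35,0.6,-0.3,-0.88,0.55],
    [0.35,0.6,-0.3,-0.94,0.55],
    [0.35,0.6,-0.3,-1,0.55],
    [0.35,0.6,-0.3,-1,0.55],
    [0.35,0.6,-0.3,-1,0.55],
    [0.35,0.6,-0.3,-1,0.55]
  ]
}}

```text
time_s: 6.0
ee_pos: [645.4, -139.7, 152.4]
ee_rot: [179.9, 0.0, 97.8]
force: [-0.7, -0.9, 0.4]
gripper_width: 50.4
gripper_force: 0.0
```

```bash
python3 - <<'E'
from h import *
s=state();print(riser(s["ee_pos"]),s["ee_pos"],s["ee_rot"],s["force"],s["gripper_width"])
plate(vision.grab_frame("scene"),"pics/c3.png")
E
```

```text
[  34.82444737 -160.06991139] [ 645.3856716  -139.66508626  152.43347563] [1.79944818e+02 1.61118299e-02 9.78253515e+01] [-0.70240367 -0.91525749  0.40974571] 50.42521166968992
plate riser [ 31.5 -47.3] [161.2 106.8] 89.77
```

View pics/c3.png

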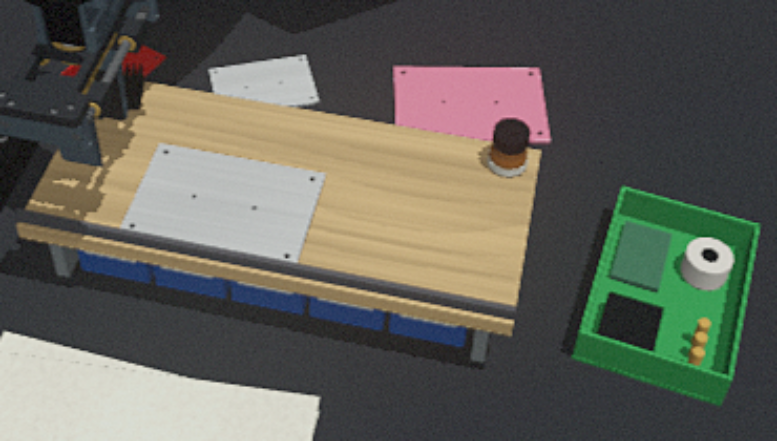

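The plate sits square at the lip, and the fingers hover beyond its far (−y) end, clear of it. I'll lower and push along the shelf.

Call:
{"name": "servo_tool", "arguments": {
  "rows": [
    [0,0,0.15,0,0.55],
    [0,0,0.27,0,0.55],
    [0,0,0.3,0,0.55],
    [0,0,0.3,0,0.55],
    [0,0,0.3,0,0.55]
  ]
}}

```text
time_s: 6.47
ee_pos: [645.4, -139.7, 92.6]
ee_rot: [180.0, 0.0, 97.9]
force: [-0.8, 0.7, -0.1]
gripper_width: 50.2
gripper_force: 0.0
```

Call:
{"name": "servo_tool", "arguments": {
  "rows": [
    [0.04,0,0,0,0.55],
    [0.07,0,0,0,0.55],
    [0.1,0,0,0,0.55],
    [0.13,0,0,0,0.55],
    [0.16,0,0,0,0.55],
    [0.2,0,0,0,0.55],
    [0.24,0,0,0,0.55],
    [0.28,0,0,0,0.55],
    [0.32,0,0,0,0.55],
    [0.36,0.002,0,0,0.55],
    [0.4,0.002,0,0,0.55],
    [0.44,0.003,0,0,0.55],
    [0.48,0.003,0,0,0.55],
    [0.52,0.004,0,0,0.55],
    [0.56,0.004,0,0,0.55],
    [0.59,0.005,0,0,0.55],
    [0.6,0.005,0,0,0.55],
    [0.6,0.005,0,0,0.55]
  ]
}}

```text
time_s: 7.97
ee_pos: [629.2, -19.9, 92.3]
ee_rot: [-180.0, -0.0, 98.0]
force: [-0.3, -3.2, 2.0]
gripper_width: 50.2
gripper_force: 1.3
```

```bash
python3 - <<'E'
from h import *
s=state();print(riser(s["ee_pos"]),s["ee_pos"],s["ee_rot"],s["force"],s["gripper_width"])
plate(vision.grab_frame("scene"),"pics/c4.png")
E
```

```text
[ 35.35338186 -39.22497884] [629.17469453 -19.91124826  92.26194781] [-1.79958684e+02 -1.96023687e-02  9.79681289e+01] [-0.29927799 -3.22093107  2.02118258] 50.2236144407212
plate riser [31.8 58.8] [161.3 106.8] 89.94
```

View pics/c4.png

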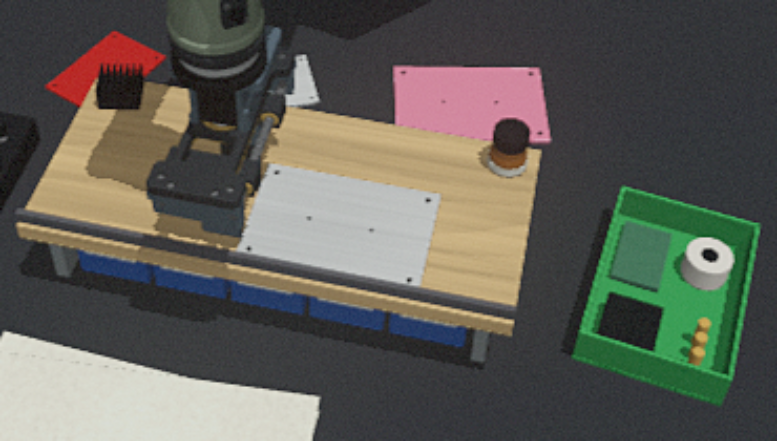

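The plate is sliding square along the lip; its centre is now at y = 59, so 133 mm remain.

Call:
{"name": "servo_tool", "arguments": {
  "rows": [
    [0.03,0,0,0,0.55],
    [0.06,0,0,0,0.55],
    [0.1,0,0,0,0.55],
    [0.14,0.001,0,0,0.55],
    [0.18,0.001,0,0,0.55],
    [0.22,0.002,0,0,0.55],
    [0.26,0.002,0,0,0.55],
    [0.3,0.002,0,0,0.55],
    [0.34,0.003,0,0,0.55],
    [0.38,0.003,0,0,0.55],
    [0.42,0.003,0,0,0.55],
    [0.46,0.004,0,0,0.55],
    [0.5,0.004,0,0,0.55],
    [0.54,0.004,0,0,0.55],
    [0.58,0.005,0,0,0.55],
    [0.61,0.005,0,0,0.55],
    [0.635,0.005,0,0,0.55],
    [0.655,0.005,0,0,0.55],
    [0.665,0.005,0,0,0.55],
    [0.665,0.005,0,0,0.55]
  ]
}}

```text
time_s: 9.68
ee_pos: [611.2, 112.0, 92.1]
ee_rot: [-179.9, -0.0, 98.0]
force: [-2.6, -2.7, 0.1]
gripper_width: 50.0
gripper_force: 1.4
```

Call:
{"name": "servo_tool", "arguments": {
  "rows": [
    [-0.05,0,0,0,0.55],
    [-0.12,0,0,0,0.55],
    [-0.12,0,-0.15,0,0.55],
    [-0.15,0,-0.35,0,0.55],
    [-0.25,0,-0.5,0,0.55],
    [-0.4,0,-0.5,0,0.55],
    [-0.4,0,-0.5,0,0.55]
  ]
}}

```text
time_s: 10.27
ee_pos: [625.9, 27.3, 195.2]
ee_rot: [179.6, 0.2, 97.7]
force: [0.2, -0.1, -0.5]
gripper_width: 50.0
gripper_force: 0.0
```

```bash
python3 - <<'E'
from h import *
s=state();print(riser(s["ee_pos"]),s["ee_pos"],s["force"])
plate(vision.grab_frame("scene"),"pics/c5.png")
E
```

```text
[38.60455824  8.00452836] [625.85412195  27.31343063 195.24622654] [ 0.16173823 -0.09380855 -0.54019505]
plate riser [ 34.8 192.3] [161.1 113.1] 89.83
```

View pics/c5.png

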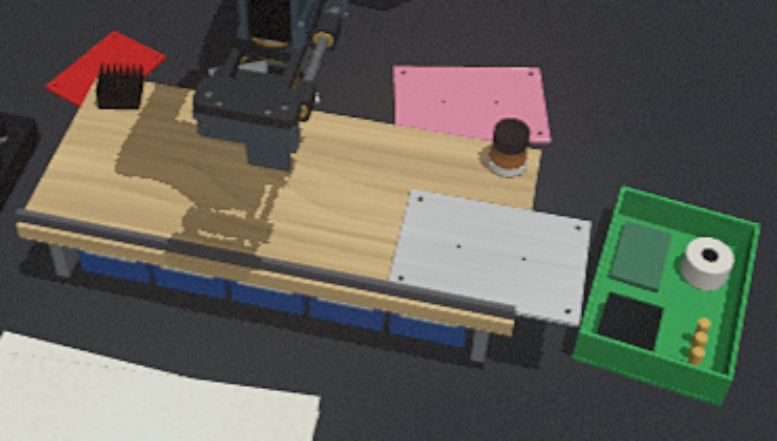

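The plate lies square at the lip (x ≈ 34, y ≈ 192, 0.2° off) with about 52 mm overhanging on the tray's side. The jar and heatsink show no movement, and the gripper is clear.

```bash
python3 -c "
from h import *
print(job_done())"
```

```text
the job is handed in; nothing more can be done
None
```

I pushed the bare plate square against the back lip with about 52 mm sticking out on the green tray's side, left it lying flat and handed the job in; the call returned no verdict.

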